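# Slide the price plate home under the drag spring of its stall holder

## Task

Push the price plate into its holder: press the plate down firmly with the fingertips against the sprung bed, just behind its thumb ridge, and keeping it pressed slide it under the bridge bar and its drag spring until it is fully home against the end stop, then let go. Do not lift or tip the plate, and leave the jar, the tub and the weight where they stand.

Things in the scene. Friction and masses are not known exactly. Their poses are not given: they have to be found in the camera images.
- holder: Aluminium plate holder fixed to the counter: tray 260 x 104 mm, two side rails (84 mm apart inside, tops 36 mm above the counter), rear wall 20 mm high with its inner face at x = -122 mm. Origin: centre of its underside, on the counter. Its +x axis (level) is the direction in which the plate is slid home; z is up.
- bed (a joint): Sprung bed, the grey floor carrying the plate: 0 = up (top 24 mm above the counter), grows straight down, no tilting, stop at 0.010 m. Moves from about 4 N, fully down at 14 N. The plate passes the bridge bar only while the bed is over 0.005 down; else its front edge butts against the bar. Let go under the bar, the plate rises and stays clamped to the bar's underside (bed about 0.005).
- plate: Loose dark price plate, 130 x 80 x 8 mm, 0.12 kg, flat on the bed, 2 mm play to each rail. Origin: centre of its underside; +x to its leading edge (at x = 65 mm), in line with the holder's +x. A thumb ridge across it, 60 mm wide, 8 mm high above the top face, has its upright rear face at x = -20 mm and a sloping front. Fully home its origin is at x = +50 mm in the holder's frame.
- plate_press (a point): Middle of the flat finger area (45 mm long, three pale lines) on the plate's top face, 16 mm behind the ridge's rear face, 8 mm above the plate's underside. Axes as the plate. About 5 to 15 N of push slides the plate while it is pressed.
- plate_nose (a point): Middle of the plate's leading edge, half-way up its thickness. Axes as the plate. At the start it is 8 to 38 mm short of the bridge bar.
- stop (a point): Point on the end stop's face, on the holder's centre line, 27 mm above the counter; x = +115 mm in the holder's frame.
- bridge (a point): Lower near edge of the fixed steel bridge bar, on the holder's centre line; x = +60 mm in the holder's frame, 27 mm above the counter. The bar is 12 mm thick along x, its top 46 mm up. From its far side a brass leaf (drag spring, 44 mm wide) slopes down to 19 mm above the counter at x = +101 mm; the plate lifts it in passing, against a few newtons.
- jar: Bystander: closed glass jar of mushrooms, 70 mm diameter, 94 mm high, standing to the left (+y) side of the holder. Origin: centre of its underside.
- tub: Bystander: clear filled plastic tub, 88 x 70 mm, about 60 mm high, on the right (-y) side of the holder. Origin: centre of its underside.
- weight: Bystander: steel scale weight with a knob, 38 mm diameter, 50 mm high, beyond the end stop of the holder. Origin: centre of its underside.
Things that resemble listed ones, but are neither listed nor needed, are in the scene too. Leave any purple or yellow look-alike of the plate alone.

How it is judged:
On the way, in this order (a step that is already met when the one before it is completed fails the run):
1. the plate is pressed down (bed more than 5 mm down) by the robot's fingers (value of joint bed above 0.0048 m and contact force between the fingers and plate above 3 N), for 0.05 s.
2. the pressed plate is slid under the bridge bar and the spring leaf (x of plate_nose in the frame of holder above 0.085 m and contact force between the fingers and plate above 1 N).
At the end, for the whole second after the job is handed in: The plate's leading edge is within 5 mm of the end stop, the plate lies flat and in line with the holder, at rest, clamped under the bridge bar by the bed (bed 3 to 8.5 mm down) (x of plate_nose in the frame of holder between 0.11 and 0.118 m and value of joint bed between 0.003 and 0.0085 m and angle between the x axis of plate and the x axis of holder, either way round below 0.06 rad and angle between plate's own z axis and vertical below 0.05 rad and linear speed of plate below 0.01 m/s); the robot touches nothing.
It fails at once if the plate is lifted off the bed or tipped (z of plate in the frame of holder above 0.032 m or angle between plate's own z axis and vertical above 0.2 rad).
It fails at once if the jar, the tub or the weight is moved by more than 20 mm (distance of any of jar, tub, weight from where it was at the start of the episode above 0.02 m).
It also fails if it takes over 35 s, if anything falls off the work surface, if the arm or the gripper's body presses on something with over 40 N, if the wrist force passes 120 N, or if a joint passes its speed limit or range.

## Robot

A 6-joint arm with a two-finger parallel gripper is mounted at the origin on the work surface. World frame = base frame: x ahead of the robot, y to its left, z up, the work surface at z = 0. Lengths are in m, angles in rad, forces in N, time in s.
With the tool pointing down it reaches from about 0.35 to 0.85 m from the base axis. Payload 8.1 kg.
Tool frame: the origin (TCP) lies between the finger pads; the fingertips stand 8 mm ahead of it and the grasp point (between the pads) lies 11 mm behind it (robot.tip_reach is the y of the fingertips in the tool frame, in m); y points along the fingers, z is the direction in which the jaws open and shut, and the axes are right-handed (so a half turn about y gives the same grasp; the last joint's range is limited). The gripper opens to 93 mm and grips with 3 to 60 N. Pads are 15 mm wide; open, the fingers measure 128 mm over their backs; the gripper's body (75 mm by 188 mm) begins 65 mm behind the grasp point.
Start: joints at [-1.26, 0.13, 1.488, -0, 1.523, -0.085], TCP at [0.231, -0.554, 0.227] pointing down, gripper open.
Joint ranges: [-2.96, 2.96], [-0.89, 2.26], [0.02, 2.5], [-1.34, 4.48], [0, 2.73], [-2.66, 2.66]. Speed limits (rad/s): [2.39, 2.39, 2.79, 3.14, 3.14, 3.14].

## Interface

Orientations are given as a rotation vector (axis times angle).
In Python, from plant import robot gives the robot as it stands.
- The arm moves only by the tool carry_out, never from a script. Its argument "increments" is a list of rows, each an object with "linear": the shift along the tool's x, y, z in m, a list of three; "yaw": the turn about the tool's y in rad. A call has 1 to 5 rows; each row is the pose to reach, as a shift and turn from the pose measured when the call began, along the tool's axes at that moment; what a row does not reach only later rows make up. A row lasts 1/8 s, in which the tool goes at most 62.5 mm and 10.7 degrees, less where a joint would pass 70% of its speed; a pose out of reach is approached as far as the arm can. A call with a gripper value outside its range is refused whole. "gripper" is the opening, from 0 (shut) to 1 (fully open), set as the call begins (left out, the last holds). The fingers move at their own pace and stop on an object; "newtons" is the grip in N (left out, the last holds). Time passes only in rows, so rows that repeat a pose let the fingers close. It gives the time, the measured TCP pose, the force and the opening at its end, in the units of the state.
- robot.read_state(): the state, without advancing time (a new reading comes with each control period).
- robot.read_camera(name): name is "scene" or "side" or "wrist"; returns the picture (480x640x3 uint8, blue, green, red); there is no depth.
- robot.camera_params(name): a dict with "fov_y" (degrees; the focal length in pixels is half the picture's height over the tangent of half this angle, whatever the lens; pixels are square), "cx", "cy" (the principal point, pixels), "R" (3x3) and "t" (3): a world point X has camera coordinates R X + t. Camera axes: x right, y down, z forward; pixel columns grow to the right and rows downward; lengths in m; the calibration is good to about 2 mm. A picture is of the moment at which its call begins: read the wrist's pose just before it. camera_params takes no time and is no camera call; for the wrist camera it gives the pose at the moment of the call.
- robot.close_job(): hands the job in, once; it reports no verdict.
The state is a dict: "t": time; "q": joint angles; "dq": joint speeds; "joint_torque": joint torques, N m; "tool_pos": TCP position; "orientation": TCP orientation; "force": force on the tool from outside, world axes, zero at the start; "wrist_torque": the same for the moment, N m; "opening": finger opening in m.
Only numpy, scipy, OpenCV 4.12 (cv2) and the standard library are available. Lean on these libraries where they do the work, as an engineer would, in place of code of your own. Each camera call takes 0.05 s, during which the arm holds its last target.

## Working session

There is one attempt and no reset: what is moved stays moved. The work goes in short steps, Python scripts to look and compute and a tool call to move; the robot and the scene stay as the last step left them, time stands still between calls to the robot, and variables do not carry over. Pictures are saved under pics/ and viewed, and the job is handed in when it is done.

Besides the shell and the picture viewer there is one more tool, called after "Request:" as a command line: name --argument value ..., lists and objects as JSON in quotes. carry_out: Moves the arm, as the interface text tells. Its arguments: {"type":"object","properties":{"increments":{"type":"array","items":{"type":"object","properties":{"linear":{"type":"array","items":{"type":"number"}},"yaw":{"type":"number"}}}},"gripper":{"type":"number"},"newtons":{"type":"number"}},"required":["increments"]}

```bash
mkdir -p pics; ls
python3 - <<'E'
from plant import robot
import cv2
s=robot.read_state();print({k:(v if not hasattr(v,'round') else v) for k,v in s.items()})
for n in ["scene","side","wrist"]:
    p=robot.camera_params(n);print(n,p)
    cv2.imwrite(f"pics/{n}0.png",robot.read_camera(n))
print(robot.tip_reach)
E
```

```text
pics
{'t': 0.0, 'q': array([-1.26040251e+00,  1.31166279e-01,  1.48929397e+00, -2.25433348e-05,
        1.52299249e+00, -8.54032533e-02]), 'dq': array([ 0.00073748,  0.00032186,  0.00033148,  0.00038452, -0.00137607,
       -0.00072205]), 'joint_torque': array([-5.95449146e-04, -5.59851766e+01, -4.91752374e+01,  7.67821306e-02,
        3.58623604e-02, -1.20498098e-04]), 'tool_pos': array([ 0.23116479, -0.55307107,  0.22557632]), 'orientation': array([-0.40213353,  2.00612449, -2.00235141]), 'force': array([-0.98941402,  0.14865223,  0.84732726]), 'wrist_torque': array([0.0362373 , 0.02069428, 0.01034661]), 'opening': 0.09285295596328326}
scene {'fov_y': 52.58853722246935, 'cx': 315.04005190498975, 'cy': 240.02442699147997, 'R': array([[ 0.23230622,  0.97252812,  0.0149289 ],
       [ 0.71367244, -0.16000528, -0.68196038],
       [-0.66083694,  0.16907798, -0.73123674]]), 't': array([-0.18412156, -0.35780686,  1.14221045])}
side {'fov_y': 48.75757561976023, 'cx': 309.2772163166103, 'cy': 234.19861924266576, 'R': array([[-0.91840783, -0.39537093, -0.01445291],
       [-0.24460648,  0.59615081, -0.76470378],
       [ 0.31095776, -0.69877467, -0.64421987]]), 't': array([0.54136987, 0.16508915, 0.87416948])}
wrist {'fov_y': 58.214389690566044, 'cx': 317.4951220495943, 'cy': 234.3846111276396, 'R': array([[ 0.38613584, -0.92243955, -0.00209378],
       [-0.88778885, -0.37224534,  0.27067392],
       [-0.25045973, -0.10265807, -0.96266881]]), 't': array([-0.59850578, -0.03257581,  0.39105977])}
0.008
```

View pics/scene0.png

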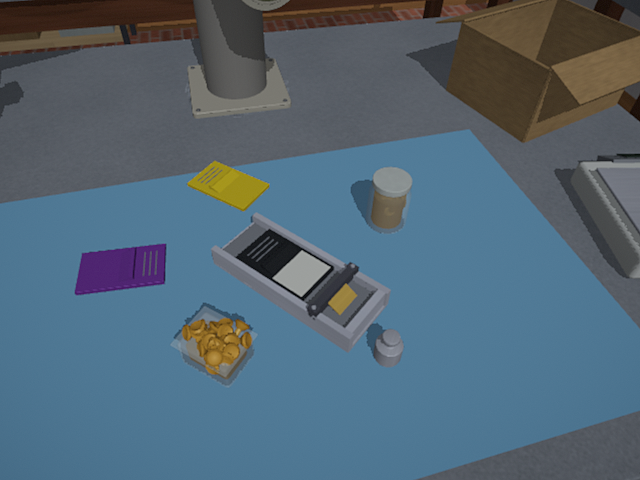

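View pics/side0.png

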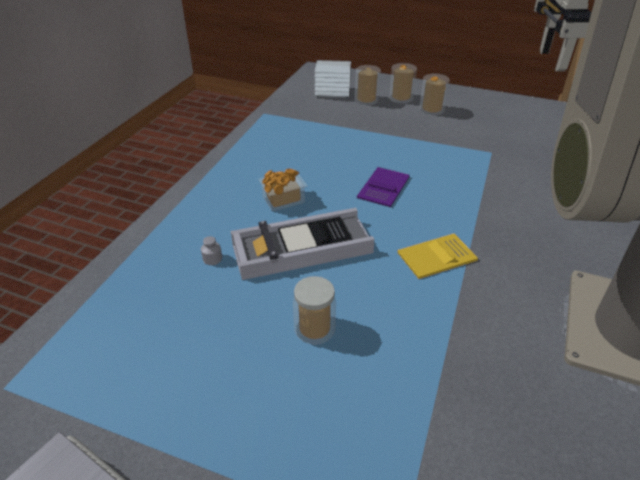

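View pics/wrist0.png

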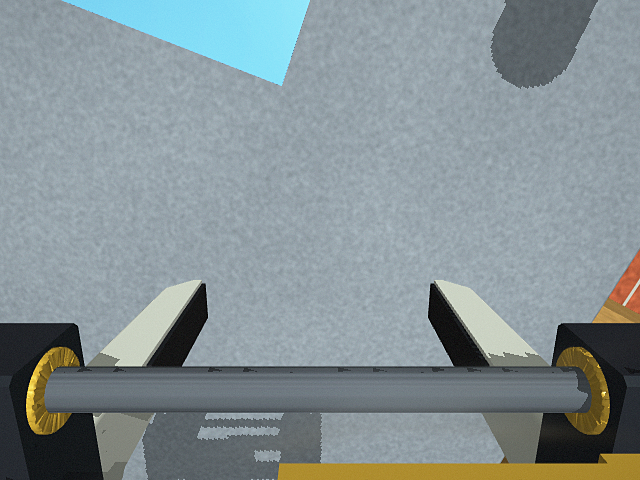

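Scene: the holder runs from about (235,235) to (365,325), with the bridge near (333,290) and the plate to its upper left. The purple and yellow plates lie outside the holder. I'll zoom in for corner measurements.

Run:
```python
import cv2
a=cv2.imread("pics/scene0.png")[205:350,205:395]; cv2.imwrite("pics/sc_z.png",cv2.resize(a,None,fx=4,fy=4,interpolation=cv2.INTER_CUBIC))
a=cv2.imread("pics/side0.png")[200:285,220:385]; cv2.imwrite("pics/si_z.png",cv2.resize(a,None,fx=4.8,fy=4.8,interpolation=cv2.INTER_CUBIC))
```

```text
(no output)
```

View pics/sc_z.png

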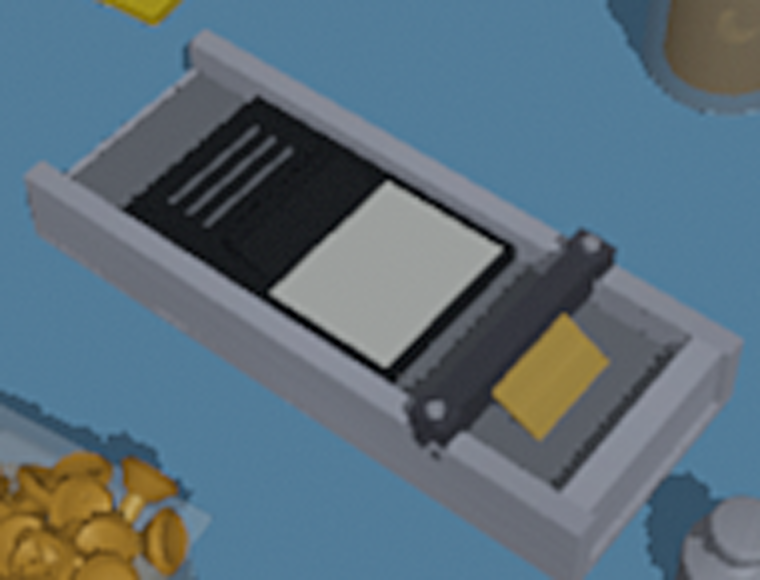

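View pics/si_z.png

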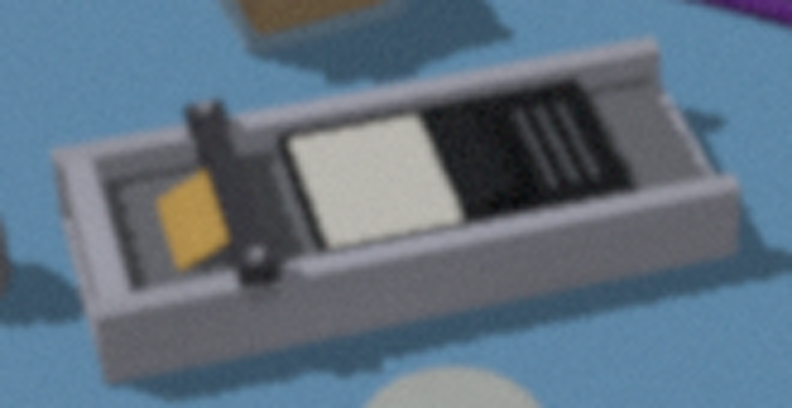

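```bash
cat > h.py <<'E'
import numpy as np
from plant import robot
def back(n,uv,z,p=None):
    p=p or robot.camera_params(n); f=240/np.tan(np.radians(p["fov_y"])/2)
    d=p["R"].T@np.array([(uv[0]-p["cx"])/f,(uv[1]-p["cy"])/f,1]); c=-p["R"].T@p["t"]
    return c+d*(z-c[2])/d[2]
E
python3 - <<'E'
from h import *
S=lambda u,v:(205+(u-1.5)/4,205+(v-1.5)/4)
D=lambda u,v:(220+(u-1.9)/4.8,200+(v-1.9)/4.8)
hs=[("scene",S(28,170),(-130,-52)),("scene",S(587,527),(130,-52)),("scene",S(742,343),(130,52)),("scene",S(207,30),(-130,52)),
("side",D(738,180),(-130,52)),("side",D(98,318),(130,52)),("side",D(53,150),(130,-52)),("side",D(655,40),(-130,-52))]
W=[];L=[]
for n,uv,l in hs:
    w=back(n,uv,.036);print(n,l,w.round(4));W.append(w[:2]);L.append(np.array(l)/1000)
def fit(W,L):
    W=np.array(W);L=np.array(L);w0=W.mean(0);l0=L.mean(0);H=(L-l0).T@(W-w0)
    a=np.arctan2(H[0,1]-H[1,0],H[0,0]+H[1,1]);R=np.array([[np.cos(a),-np.sin(a)],[np.sin(a),np.cos(a)]])
    t=w0-R@l0;print("fit",t.round(4),a, "res mm",((L@R.T+t-W)@R*1000).round(1).tolist());return R,t
for sl in (slice(0,4),slice(4,8),slice(0,8)): R,t=fit(W[sl],L[sl])
def q(name,n,uv,z): print(name,n,((back(n,uv,z)[:2]-t)@R*1000).round(1),back(n,uv,z).round(4))
q("platerearL","scene",S(262,97),.032);q("platefrontL","scene",S(515,248),.032);q("platefrontR","scene",S(390,378),.032)
q("platerearR?","side",D(580,82),.032);q("platefrontR?","side",D(283,135),.032);q("rearL","side",D(635,188),.032)
for i,(a,b) in enumerate([((258,126),(170,203)),((276,137),(188,212)),((292,150),(207,226))]):
    q("line%d"%i,"scene",S(*a),.032);q("line%d"%i,"scene",S(*b),.032)
for i,(a,b) in enumerate([((563,102),(597,180)),((541,106),(575,183)),((518,110),(551,187))]):
    q("line%d"%i,"side",D(*a),.032);q("line%d"%i,"side",D(*b),.032)
q("weight","scene",(389,335),.05);q("jar","scene",(391,181),.094)
E
```

```text
scene (-130, -52) [ 0.5284 -0.1015  0.036 ]
scene (130, -52) [0.7293 0.0641 0.036 ]
scene (130, 52) [0.6685 0.14   0.036 ]
scene (-130, 52) [ 0.466  -0.0224  0.036 ]
side (-130, 52) [ 0.4676 -0.0295  0.036 ]
side (130, 52) [0.666  0.1389 0.036 ]
side (130, -52) [0.7315 0.0584 0.036 ]
side (-130, -52) [ 0.5291 -0.1042  0.036 ]
fit [0.5981 0.02  ] 0.681234261793334 res mm [[0.7, -1.5], [0.2, -3.6], [-0.3, 3.2], [-0.7, 1.8]]
fit [0.5985 0.0159] 0.6897177841525592 res mm [[-0.1, 3.7], [-0.3, 0.0], [0.4, -0.2], [-0.0, -3.6]]
fit [0.5983 0.018 ] 0.6854786239437897 res mm [[-0.2, -3.8], [-0.7, -4.8], [-1.6, 2.0], [-2.0, -0.5], [1.2, 6.0], [1.1, 1.3], [1.3, 1.0], [0.9, -1.3]]
platerearL scene [-87.4  40. ] [ 0.5053 -0.0064  0.032 ]
platefrontL scene [39.5 38.6] [0.6044 0.0729 0.032 ]
platefrontR scene [ 39.6 -37.5] [0.6527 0.0141 0.032 ]
platerearR? side [-92.7 -37.4] [ 0.5502 -0.0697  0.032 ]
platefrontR? side [ 35.6 -39.7] [0.651  0.0097 0.032 ]
rearL side [-91.9  34.2] [ 0.5055 -0.0137  0.032 ]
line0 scene [-78.1  26.8] [ 0.5208 -0.0107  0.032 ]
line0 scene [-77.9 -24.7] [ 0.5536 -0.0504  0.032 ]
line1 scene [-68.6  26.7] [ 0.5283 -0.0048  0.032 ]
line1 scene [-69.4 -23.8] [ 0.5596 -0.0444  0.032 ]
line2 scene [-59.1  25.2] [5.366e-01 1.000e-04 3.200e-02]
line2 scene [-59.  -24.6] [ 0.5682 -0.0384  0.032 ]
line0 side [-81.6 -26.6] [ 0.552  -0.0543  0.032 ]
line0 side [-78.9  25.1] [ 0.5213 -0.0126  0.032 ]
line1 side [-72.  -26.8] [ 0.5595 -0.0484  0.032 ]
line1 side [-69.9  24.3] [ 0.5288 -0.0075  0.032 ]
line2 side [-62.  -27.1] [ 0.5674 -0.0423  0.032 ]
line2 side [-59.9  23.8] [ 0.5368 -0.0015  0.032 ]
weight scene [172.3 -23.3] [0.7464 0.109  0.05  ]
jar scene [ 36.2 195.6] [0.5025 0.1923 0.094 ]
```

```bash
cat >> h.py <<'E'
from scipy.spatial.transform import Rotation as Ro
H=np.array([.5983,.018]);A=.687
hx=np.array([np.cos(A),np.sin(A),0]);hy=np.array([-np.sin(A),np.cos(A),0])
def status(target=None):
    s=robot.read_state();R=Ro.from_rotvec(s["orientation"]).as_matrix();p=s["tool_pos"]
    print("t",round(s["t"],2),"pos",p.round(4),"q",s["q"].round(2),"F",s["force"].round(1),"open",round(s["opening"],4))
    d=p-np.array([*H,0]);print("holder frame TCP mm",(1000*np.array([d@hx,d@hy,p[2]])).round(1),"F hx,hy,z",np.round([s["force"]@hx,s["force"]@hy,s["force"][2]],1))
    print("toolx",R[:,0].round(3),"y",R[:,1].round(3),"z",R[:,2].round(3))
    tx=R[:,0]; ang=np.arctan2(tx[1],tx[0]); 
    print("yaw needed about tool y:",-((A-ang+np.pi)%(2*np.pi)-np.pi), "alt +-pi")
    if target is not None:
        w=np.array([*H,0])+target[0]*hx+target[1]*hy; w[2]=target[2]; print("tool-frame shift",(R.T@(w-p)).round(4))
    return s,R
E
python3 -c "
from h import *
status([-.058,0,.2])"
```

```text
t 0.15 pos [ 0.2312 -0.5532  0.2258] q [-1.26  0.13  1.49 -0.    1.52 -0.09] F [ 0.8  0.3 -0.4] open 0.0932
holder frame TCP mm [-646.1 -208.8  225.8] F hx,hy,z [ 0.8 -0.3 -0.4]
toolx [-0.923 -0.386 -0.   ] y [-0.     0.001 -1.   ] z [ 0.386 -0.923 -0.001]
yaw needed about tool y: 2.850393382489023 alt +-pi
tool-frame shift [-0.5034  0.0264 -0.3688]
```

Request:
carry_out --increments '[{"linear":[-0.05,0.0,-0.037],"yaw":-0.06},{"linear":[-0.1,0.0,-0.074],"yaw":-0.12},{"linear":[-0.15,0.0,-0.11],"yaw":-0.18},{"linear":[-0.2,0.0,-0.147],"yaw":-0.24},{"linear":[-0.25,0.0,-0.184],"yaw":-0.291}]' --gripper 0 --newtons 20

```text
t: 0.78
tool_pos: [0.3915, -0.2852, 0.226]
orientation: [-0.653, 1.824, -1.822]
force: [0.6, -0.3, 0.4]
opening: 0.0475
```

```bash
python3 -c "
from h import *
status([-.058,0,.2])"
```

```text
t 0.78 pos [ 0.3915 -0.2852  0.226 ] q [-0.74 -0.19  1.8   0.    1.53  0.15] F [ 0.6 -0.3  0.4] open 0.0475
holder frame TCP mm [-352.2 -103.3  226. ] F hx,hy,z [ 0.3 -0.7  0.4]
toolx [-0.772 -0.635 -0.001] y [-0.     0.001 -1.   ] z [ 0.635 -0.772 -0.001]
yaw needed about tool y: -3.1403703859305354 alt +-pi
tool-frame shift [-0.2943  0.0263 -0.1029]
```

Request:
carry_out --increments '[{"linear":[-0.059,0.0,-0.02]},{"linear":[-0.118,0.01,-0.04]},{"linear":[-0.177,0.02,-0.06]},{"linear":[-0.236,0.03,-0.08]},{"linear":[-0.294,0.04,-0.102]}]'

```text
$.increments[0]: bad value
```

Request:
carry_out --increments '[{"linear":[0,0,0]},{"linear":[0,0,0]}]'

```text
$.increments[0]: bad value
```

Run:
```python
from h import *
import cv2,pickle
s,R=status([-.058,0,.2])
p=robot.camera_params("wrist");pickle.dump(p,open("w1.pkl","wb"));cv2.imwrite("pics/w1.png",robot.read_camera("wrist"))
cv2.imwrite("pics/sc1.png",robot.read_camera("scene"))
```

```text
t 0.78 pos [ 0.3915 -0.2852  0.226 ] q [-0.74 -0.19  1.8   0.    1.53  0.15] F [ 0.6 -0.3  0.4] open 0.0475
holder frame TCP mm [-352.2 -103.3  226. ] F hx,hy,z [ 0.3 -0.7  0.4]
toolx [-0.772 -0.635 -0.001] y [-0.     0.001 -1.   ] z [ 0.635 -0.772 -0.001]
yaw needed about tool y: -3.1403703859305354 alt +-pi
tool-frame shift [-0.2943  0.0263 -0.1029]
```

View pics/w1.png

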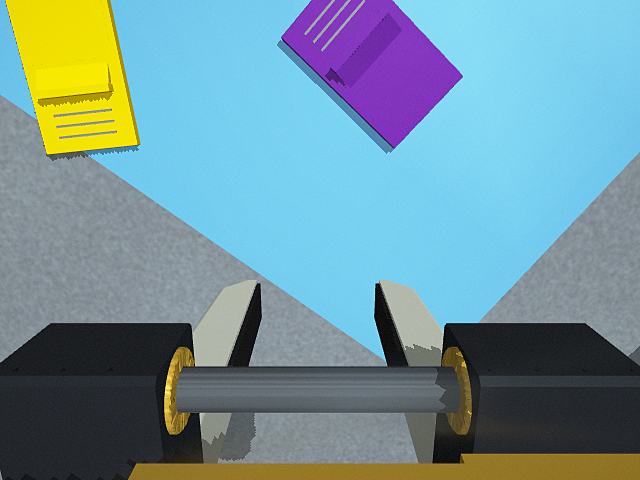

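The move was refused because yaw is required in each row, so the arm hasn't moved. The wrist picture shows only the purple and yellow decoys. I'll repeat the call with yaw given.

Request:
carry_out --increments '[{"linear":[-0.059,0.0,-0.02],"yaw":0},{"linear":[-0.118,0.01,-0.04],"yaw":0},{"linear":[-0.177,0.02,-0.06],"yaw":0},{"linear":[-0.236,0.03,-0.08],"yaw":0},{"linear":[-0.294,0.04,-0.102],"yaw":0}]'

```text
t: 1.5
tool_pos: [0.5514, -0.0209, 0.1877]
orientation: [-0.656, 1.822, -1.817]
force: [1.0, -0.4, -0.1]
opening: 0.0005
```

Request:
carry_out --increments '[{"linear":[0,0,0],"yaw":0},{"linear":[0,0,0],"yaw":0}]'

```text
t: 1.75
tool_pos: [0.5511, -0.0216, 0.1872]
orientation: [-0.657, 1.822, -1.818]
force: [-0.0, -0.3, 0.4]
opening: 0.0002
```

Run:
```python
from h import *
import cv2,pickle
s,R=status([-.058,0,.2])
p=robot.camera_params("wrist");pickle.dump(p,open("w1.pkl","wb"));cv2.imwrite("pics/w2.png",robot.read_camera("wrist"))
cv2.imwrite("pics/sc2.png",robot.read_camera("scene"))
```

```text
t 1.75 pos [ 0.5511 -0.0216  0.1872] q [-0.13  0.02  1.67  0.    1.45  0.74] F [-0.  -0.3  0.4] open 0.0002
holder frame TCP mm [-61.6  -0.7 187.2] F hx,hy,z [-0.2 -0.2  0.4]
toolx [-0.769 -0.639 -0.001] y [-0.     0.002 -1.   ] z [ 0.639 -0.769 -0.002]
yaw needed about tool y: -3.135113358994139 alt +-pi
tool-frame shift [-0.0036 -0.0128 -0.0007]
```

View pics/w2.png

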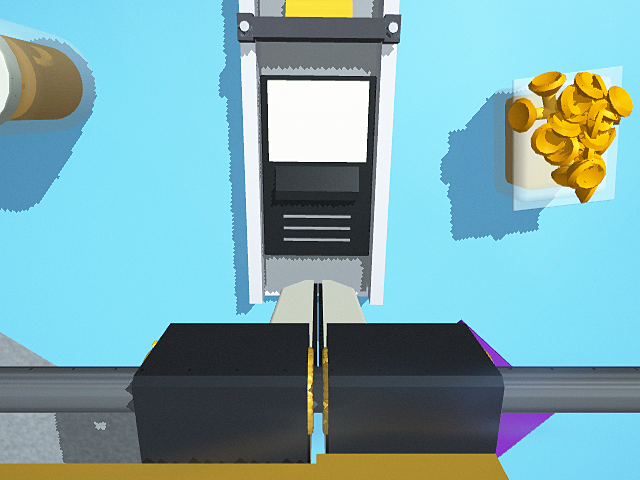

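The wrist view looks down the holder. The plate corners are (261,77), (377,76), (368,255) and (262,252), the ridge's rear edge is near row 193, and the bar's near edge is near row 42.

Run:
```python
from h import *
import pickle,cv2
p=pickle.load(open("w1.pkl","rb"))
def q(n,uv,z):
    w=back("wrist",uv,z,p);d=w[:2]-H;print(n,w.round(4),"holder mm",(1000*d@hx[:2]).round(1),(1000*d@hy[:2]).round(1))
q("pFL",(261,77),.032);q("pFR",(377,76),.032);q("pRR",(368,255),.032);q("pRL",(264,252),.032)
for r in (215,227,240): q("line",(316.5,r),.032)
q("ridge top L",(274,193),.04);q("ridge top R",(359,192),.04);q("ridge bot",(316,204),.032)
q("railL in rear",(262,303),.036);q("railR in rear",(371,304),.036);q("L out",(249,304),.036);q("R out",(383,304),.036)
q("railL out up",(241,42),.036);q("railR out up",(396,44),.036);q("railL in up",(257,50),.036);q("railR in up",(382,50),.036)
q("bar near bottom",(318,42),.027);q("bar near top",(318,40),.046)
a=cv2.imread("pics/w2.png")[0:320,220:420];cv2.imwrite("pics/w2z.png",cv2.resize(a,None,fx=1.85,fy=1.85))
a=cv2.imread("pics/w2.png")[150:320,240:400];cv2.imwrite("pics/w2y.png",cv2.resize(a,None,fx=3.5,fy=3.5))
```

```text
pFL [0.6019 0.0723 0.032 ] holder mm 37.2 39.7
pFR [0.6532 0.0116 0.032 ] holder mm 38.4 -39.8
pRR [ 0.5527 -0.0694  0.032 ] holder mm -90.7 -38.6
pRL [ 0.5036 -0.0067  0.032 ] holder mm -88.9 40.9
line [ 0.5516 -0.019   0.032 ] holder mm -59.6 1.0
line [ 0.5445 -0.0249  0.032 ] holder mm -68.8 0.9
line [ 0.5366 -0.0314  0.032 ] holder mm -79.0 0.9
ridge top L [0.546  0.0159 0.04  ] holder mm -41.8 31.6
ridge top R [ 0.5855 -0.0304  0.04  ] holder mm -40.6 -29.4
ridge bot [ 0.5578 -0.0134  0.032 ] holder mm -51.2 1.4
railL in rear [ 0.4709 -0.0308  0.036 ] holder mm -129.5 43.1
railR in rear [ 0.5248 -0.0967  0.036 ] holder mm -129.6 -42.0
L out [ 0.4637 -0.0235  0.036 ] holder mm -130.4 53.3
R out [ 0.5308 -0.1039  0.036 ] holder mm -129.5 -51.4
railL out up [0.6108 0.0953 0.036 ] holder mm 58.6 51.8
railR out up [0.6756 0.0154 0.036 ] holder mm 58.1 -51.0
railL in up [0.6136 0.0841 0.036 ] holder mm 53.8 41.4
railR in up [0.6669 0.0201 0.036 ] holder mm 54.4 -41.9
bar near bottom [0.6444 0.0569 0.027 ] holder mm 60.3 0.8
bar near top [0.6432 0.0558 0.046 ] holder mm 58.7 0.8
```

View pics/w2y.png

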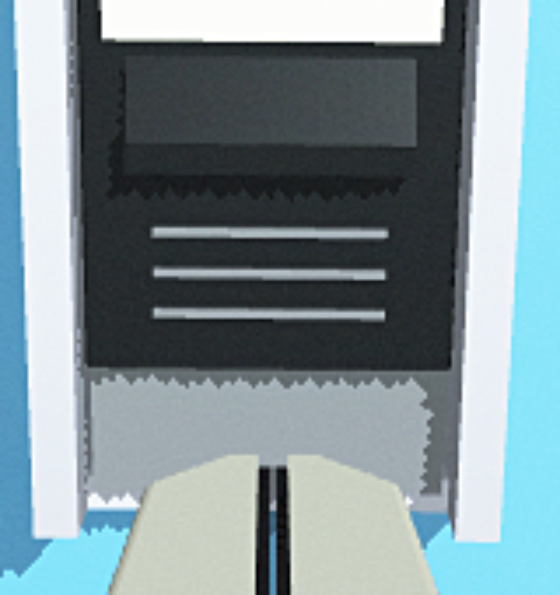

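Request:
carry_out --increments '[{"linear":[-0.002,0.05,-0.001],"yaw":0.006},{"linear":[-0.004,0.1,-0.001],"yaw":0.006},{"linear":[-0.004,0.13,-0.001],"yaw":0.006},{"linear":[-0.004,0.14,-0.001],"yaw":0.006},{"linear":[-0.004,0.14,-0.001],"yaw":0.006}]'

```text
t: 2.48
tool_pos: [0.5537, -0.0199, 0.0483]
orientation: [-0.648, 1.827, -1.824]
force: [0.2, -0.4, 0.1]
opening: 0.0005
```

Run:
```python
from h import *
import cv2,pickle
s,R=status([-.058,0,.03])
for n in("side","wrist","scene"):cv2.imwrite(f"pics/{n}3.png",robot.read_camera(n))
a=cv2.imread("pics/side3.png")[160:300,200:400];b=cv2.imread("pics/scene3.png")[190:330,220:420]
cv2.imwrite("pics/c3.png",np.hstack([cv2.resize(a,(400,280)),cv2.resize(b,(400,280))]))
cv2.imwrite("pics/w3z.png",cv2.imread("pics/wrist3.png")[0:480])
```

```text
t 2.48 pos [ 0.5537 -0.0199  0.0483] q [-0.13  0.17  1.79  0.    1.19  0.76] F [ 0.2 -0.4  0.1] open 0.0005
holder frame TCP mm [-58.5  -1.   48.3] F hx,hy,z [-0.1 -0.4  0.1]
toolx [-0.775 -0.632 -0.002] y [ 0.001  0.002 -1.   ] z [ 0.632 -0.775 -0.001]
yaw needed about tool y: 3.138659506171158 alt +-pi
tool-frame shift [-0.0005  0.0183 -0.001 ]
```

View pics/c3.png

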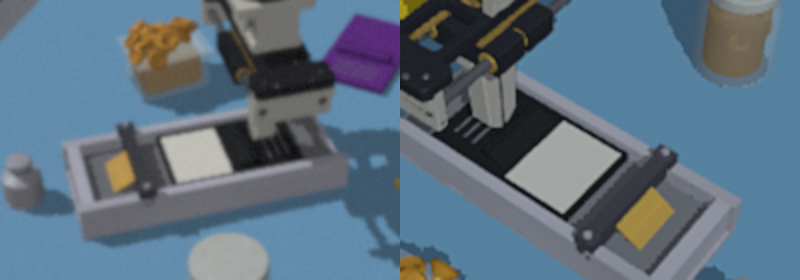

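View pics/w3z.png

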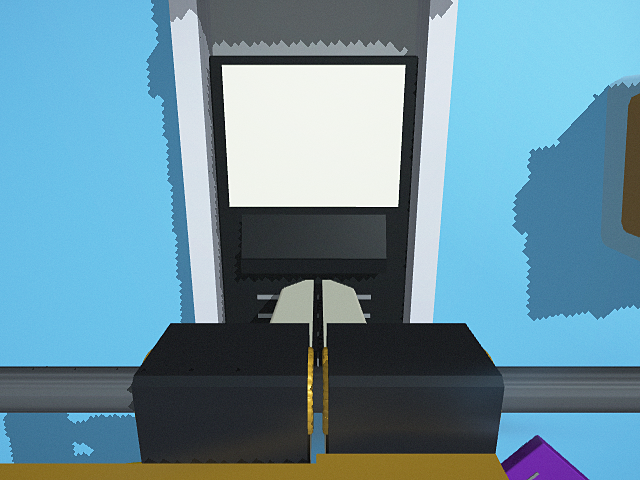

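The fingertips are just behind the ridge and centred, about 8 mm above the plate. Next is the press.

Request:
carry_out --increments '[{"linear":[0,0.006,0],"yaw":0},{"linear":[0,0.011,0],"yaw":0},{"linear":[0,0.015,0],"yaw":0},{"linear":[0,0.017,0],"yaw":0},{"linear":[0,0.017,0],"yaw":0}]'

```text
t: 3.25
tool_pos: [0.5561, -0.0195, 0.0338]
orientation: [-0.645, 1.823, -1.824]
force: [-2.0, -1.4, 8.2]
opening: 0.0005
```

```bash
python3 -c "
from h import *
status()"
```

```text
t 3.25 pos [ 0.5561 -0.0195  0.0338] q [-0.13  0.19  1.79  0.    1.16  0.76] F [-2.  -1.4  8.2] open 0.0005
holder frame TCP mm [-56.4  -2.2  33.8] F hx,hy,z [-2.4  0.2  8.2]
toolx [-0.774 -0.633 -0.005] y [ 0.005  0.001 -1.   ] z [ 0.633 -0.774  0.002]
yaw needed about tool y: 3.1397794187714716 alt +-pi
```

Request:
carry_out --increments '[{"linear":[0,0.004,-0.001],"yaw":0},{"linear":[0,0.006,-0.001],"yaw":0},{"linear":[-0.006,0.006,-0.001],"yaw":0},{"linear":[-0.012,0.006,-0.001],"yaw":0},{"linear":[-0.018,0.006,-0.001],"yaw":0}]'

```text
t: 3.88
tool_pos: [0.5711, -0.0081, 0.0302]
orientation: [-0.643, 1.82, -1.825]
force: [-3.9, -2.7, 15.8]
opening: 0.0006
```

Run:
```python
from h import *
import cv2
status()
cv2.imwrite("pics/w4.png",robot.read_camera("wrist"))
```

```text
t 3.88 pos [ 0.5711 -0.0081  0.0302] q [-0.1   0.23  1.76  0.    1.15  0.78] F [-3.9 -2.7 15.8] open 0.0006
holder frame TCP mm [-37.6  -2.9  30.2] F hx,hy,z [-4.7  0.4 15.8]
toolx [-0.774 -0.633 -0.006] y [ 0.008 -0.    -1.   ] z [ 0.633 -0.774  0.005]
yaw needed about tool y: 3.1398834853440274 alt +-pi
```

View pics/w4.png

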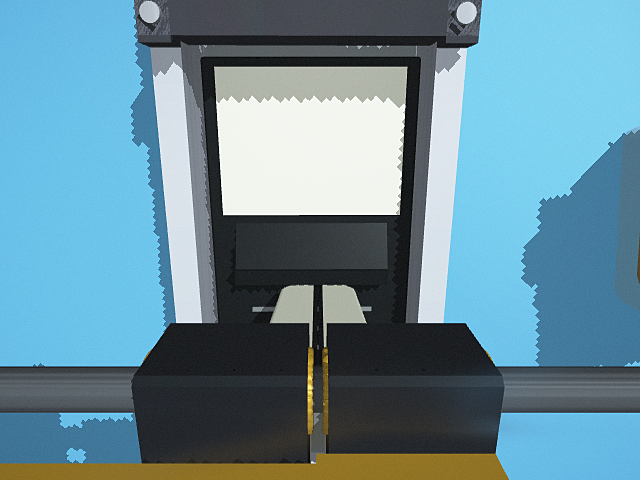

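Request:
carry_out --increments '[{"linear":[-0.01,0.004,-0.001],"yaw":0},{"linear":[-0.02,0.004,-0.002],"yaw":0},{"linear":[-0.03,0.004,-0.002],"yaw":0},{"linear":[-0.04,0.004,-0.002],"yaw":0},{"linear":[-0.05,0.004,-0.002],"yaw":0}]'

```text
t: 4.55
tool_pos: [0.6112, 0.0241, 0.0301]
orientation: [-0.639, 1.815, -1.828]
force: [-6.3, -5.9, 22.9]
opening: 0.0004
```

Run:
```python
from h import *
import cv2
status()
cv2.imwrite("pics/w5.png",robot.read_camera("wrist"))
```

```text
t 4.55 pos [0.6112 0.0241 0.0301] q [-0.04  0.32  1.64 -0.    1.17  0.84] F [-6.3 -5.9 22.9] open 0.0004
holder frame TCP mm [13.9 -3.4 30.1] F hx,hy,z [-8.6 -0.6 22.9]
toolx [-0.774 -0.633 -0.008] y [ 0.012 -0.002 -1.   ] z [ 0.633 -0.774  0.01 ]
yaw needed about tool y: 3.1399605142991565 alt +-pi
```

View pics/w5.png

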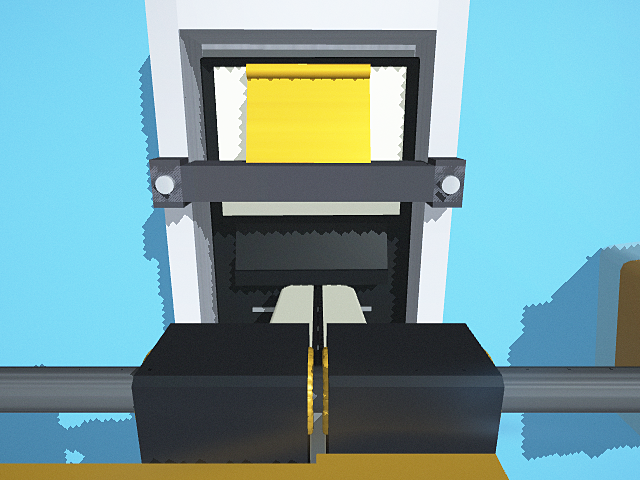

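Run:
```python
from h import *
p=robot.camera_params("wrist")
def q(n,uv,z):
    w=back("wrist",uv,z,p);d=w[:2]-H;print(n,"holder mm",(1000*d@hx[:2]).round(1),(1000*d@hy[:2]).round(1))
q("nose L",(203,57),.022);q("nose R",(419,57),.022)
for r in (30,45,50): q("stop?%d"%r,(310,r),.015);q("stop?%d"%r,(310,r),.036)
import cv2
a=cv2.imread("pics/w5.png")[0:120,170:450];cv2.imwrite("pics/w5z.png",cv2.resize(a,None,fx=2.8,fy=2.8))
```

```text
nose L holder mm 109.8 38.4
nose R holder mm 109.8 -39.7
stop?30 holder mm 120.0 -0.2
stop?30 holder mm 116.2 -0.3
stop?45 holder mm 114.8 -0.2
stop?45 holder mm 111.7 -0.3
stop?50 holder mm 113.1 -0.2
stop?50 holder mm 110.2 -0.3
```

View pics/w5z.png

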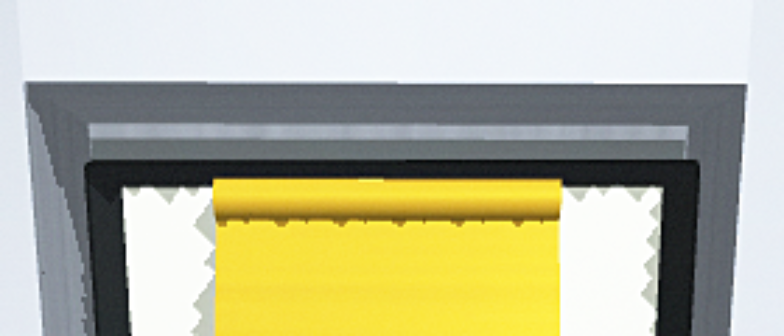

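The nose is at about 110 mm and the stop at 115. I'll keep pressing and push gently on to the stop.

Request:
carry_out --increments '[{"linear":[-0.004,0.004,-0.001],"yaw":0},{"linear":[-0.007,0.004,-0.001],"yaw":0},{"linear":[-0.01,0.004,-0.001],"yaw":0},{"linear":[-0.012,0.004,-0.001],"yaw":0}]'

```text
t: 5.1
tool_pos: [0.6181, 0.0283, 0.03]
orientation: [-0.648, 1.813, -1.835]
force: [-39.4, -25.5, 51.4]
opening: -0.0001
```

Run:
```python
from h import *
import cv2
status()
p=robot.camera_params("wrist")
def q(n,uv,z):
    w=back("wrist",uv,z,p);d=w[:2]-H;print(n,"holder mm",(1000*d@hx[:2]).round(1),(1000*d@hy[:2]).round(1))
for r in (50,55,60):q("nose %d"%r,(310,r),.022)
a=robot.read_camera("wrist");cv2.imwrite("pics/w6.png",a)
a=a[0:120,170:450];cv2.imwrite("pics/w6z.png",cv2.resize(a,None,fx=2.8,fy=2.8))
```

```text
t 5.1 pos [0.6181 0.0283 0.03  ] q [-0.03  0.35  1.61 -0.01  1.18  0.86] F [-39.4 -25.5  51.4] open -0.0001
holder frame TCP mm [21.8 -4.6 30. ] F hx,hy,z [-46.6   5.3  51.4]
toolx [-0.774 -0.633  0.001] y [ 0.006 -0.01  -1.   ] z [ 0.633 -0.774  0.012]
yaw needed about tool y: 3.1398387580125453 alt +-pi
nose 50 holder mm 118.6 -1.5
nose 55 holder mm 116.9 -1.5
nose 60 holder mm 115.3 -1.5
```

View pics/w6z.png

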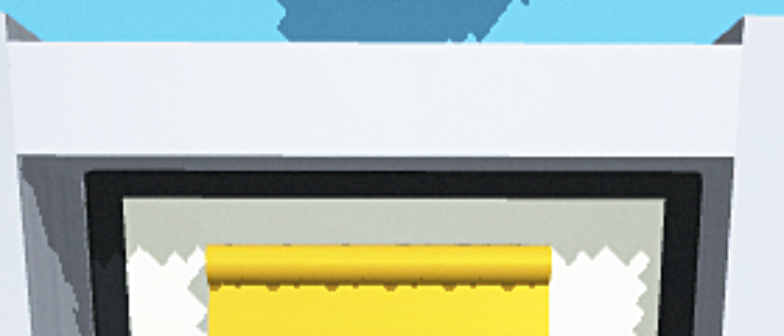

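The plate is against the stop, with 46 N of push reaction. Before lifting I'll let the load off.

Request:
carry_out --increments '[{"linear":[0,0,0],"yaw":0},{"linear":[0,0,0],"yaw":0}]'

```text
t: 5.4
tool_pos: [0.6183, 0.0274, 0.0311]
orientation: [-0.648, 1.812, -1.836]
force: [-3.2, -3.1, 7.9]
opening: 0.0004
```

```bash
python3 -c "
from h import *
status()"
```

```text
t 5.4 pos [0.6183 0.0274 0.0311] q [-0.03  0.34  1.61 -0.01  1.18  0.86] F [-3.2 -3.1  7.9] open 0.0004
holder frame TCP mm [21.4 -5.4 31.1] F hx,hy,z [-4.4 -0.4  7.9]
toolx [-0.775 -0.633  0.002] y [ 0.007 -0.011 -1.   ] z [ 0.633 -0.774  0.012]
yaw needed about tool y: 3.1394357846474215 alt +-pi
```

Request:
carry_out --increments '[{"linear":[0.0,-0.004,0],"yaw":0},{"linear":[0.0005,-0.008,0],"yaw":0},{"linear":[0.001,-0.014,0],"yaw":0},{"linear":[0.002,-0.03,0],"yaw":0},{"linear":[0.003,-0.06,0],"yaw":0}]'

```text
t: 6.02
tool_pos: [0.6144, 0.0262, 0.0909]
orientation: [-0.651, 1.814, -1.836]
force: [-0.2, -0.7, -0.5]
opening: 0.0006
```

Request:
carry_out --increments '[{"linear":[0.01,-0.05,0],"yaw":0},{"linear":[0.02,-0.09,0],"yaw":0},{"linear":[0.02,-0.09,0],"yaw":0}]'

```text
t: 6.4
tool_pos: [0.6011, 0.0141, 0.1871]
orientation: [-0.641, 1.808, -1.837]
force: [0.7, 0.5, -0.5]
opening: 0.0002
```

Run:
```python
from h import *
import cv2,pickle
status()
p=robot.camera_params("wrist");pickle.dump(p,open("w7.pkl","wb"))
a=robot.read_camera("wrist");cv2.imwrite("pics/w7.png",a)
cv2.imwrite("pics/sc7.png",robot.read_camera("scene"));cv2.imwrite("pics/si7.png",robot.read_camera("side"))
b=cv2.imread("pics/si7.png")[170:300,200:390];c=cv2.imread("pics/sc7.png")[200:370,160:410]
cv2.imwrite("pics/c7.png",np.hstack([cv2.resize(b,(400,274)),cv2.resize(c,(400,274))]))
```

```text
t 6.4 pos [0.6011 0.0141 0.1871] q [-0.06  0.14  1.55 -0.01  1.44  0.83] F [ 0.7  0.5 -0.5] open 0.0002
holder frame TCP mm [ -0.3  -4.8 187.1] F hx,hy,z [ 0.9 -0.1 -0.5]
toolx [-0.775 -0.632 -0.003] y [ 0.013 -0.011 -1.   ] z [ 0.632 -0.775  0.017]
yaw needed about tool y: 3.1392073907264146 alt +-pi
```

View pics/w7.png

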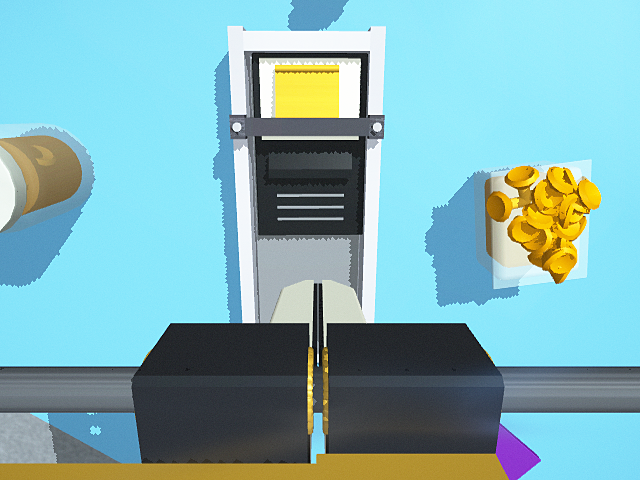

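View pics/c7.png

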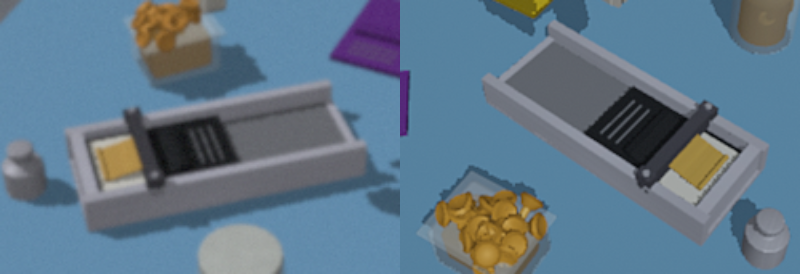

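Run:
```python
from h import *
import pickle
p=pickle.load(open("w7.pkl","rb"))
def q(n,uv,z,c="wrist",p=p):
    w=back(c,uv,z,p);d=w[:2]-H;print(n,"holder mm",(1000*d@hx[:2]).round(1),(1000*d@hy[:2]).round(1))
q("rear L",(258,235),.027);q("rear R",(363,235),.027)
q("mid line L",(277,207),.027);q("mid line R",(343,207),.027);q("nose",(311,54),.027)
q("bar near edge",(309,137),.046);q("stop top",(311,50),.036)
```

```text
rear L holder mm -14.6 38.8
rear R holder mm -15.2 -41.8
mid line L holder mm 7.1 23.6
mid line R holder mm 6.9 -26.1
nose holder mm 114.2 -2.6
bar near edge holder mm 59.5 -0.9
stop top holder mm 115.6 -2.6
```

```bash
python3 -c "
from plant import robot
print(robot.close_job())"
```

```text
the job is handed in; nothing more can be done
None
```

The plate is fully home under the bridge bar, and I handed the job in at about t = 6.5 s. No verdict came back, so what follows rests on my own checks.

**What I did:** I shut the fingers just behind the thumb ridge and pressed the bed down to about its full 10 mm of travel. Keeping it pressed, I slid the plate under the bar and leaf until it met the stop. Then I let the load off, lifted straight up and backed clear.

**Last checks in the wrist camera:**

| Check | Measured | Expected when home |
|---|---|---|
| Leading edge, holder x | about 114 mm | 115 mm (110–118 allowed) |
| Rear edge, holder x | about −15 mm | −15 mm |
| Middle line, holder x | about 7 mm | 7.5 mm |
| Left–right difference at the rear edge | 0.6 mm | 0 (in line with the holder) |

- **Clear of everything:** the wrist force was about 1 N, which is sensor noise, and the gripper was about 15 cm above the plate.
- **Bystanders:** the tub and weight look undisturbed and the jar, partly in view, does too. I judged that by eye and did not measure it.

**What disagreed or was not checked:**
- **Camera disagreement:** the scene and side cameras differed by up to about 4 mm on the holder's position. The wrist view matched the average to 1–2 mm, so I used that.
- **Force at the stop:** the final push ran higher than the slide needs, about 47 N forward and 51 N down at the fingertips. This is below the 120 N wrist limit. The 40 N limit covers the arm and gripper body, and only the fingertips were meant to touch.
- **Bed position:** I did not measure it directly after release. Clamped height (bed about 5 mm down) was assumed, and the plate positions fit it.
- **Refused moves:** two calls were refused because I left out the yaw value. The arm did not move on either.

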